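# Make ready two pad-printing plate holders

### The arm

A 6-joint arm with a two-finger parallel gripper is mounted at the origin on the work surface. World frame = base frame: x ahead of the robot, y to its left, z up, the work surface at z = 0. Lengths are in m, angles in rad, forces in N, time in s.
With the tool pointing down it reaches from about 0.4 to 0.825 m from the base axis. Payload 7 kg.
Tool frame: the origin (TCP) lies midway between the tips of the shut fingers; the grasp point (between the pads) lies 19 mm behind it; z points along the fingers, y is the line along which they close (so a half turn about z gives the same grasp; the last joint's range is limited). The gripper opens to 88 mm and grips with 3 to 60 N. Pads are 19 mm wide; open, the fingers measure 130 mm over their backs; the gripper's body (78 mm by 193 mm) begins 47 mm behind the grasp point.
Start: joints at [1.565, 0.359, 0.012, 0, -1.224, -0.288], TCP at [0.195, 0.646, 0.199] pointing down, gripper open.
Joint ranges: [-3.07, 3.07], [-1.43, 2.12], [-1.02, 1.25], [-3.03, 1.67], [-3.05, -0], [-3.03, 3.03]. Speed limits (rad/s): [2.39, 2.39, 3.01, 3.14, 3.14, 3.14].

### API

Orientations are given as [roll, pitch, yaw] about the fixed x, y, z axes, in that order (R = Rz(yaw) Ry(pitch) Rx(roll)).
In Python, from station import get_state, grab_frame, calibration, job_done, boxes_of, regions_of, spot_point gives the robot as it stands. The module is installed in compiled form; this text tells all that it offers.
- The arm moves only by the tool arm_command, never from a script. Its argument "commands" is a list of rows, each an object of numbers: "tx", "ty", "tz": the shift along the tool's x, y, z each as a share of 25 cm, from -1 to 1; "twist": the turn about the tool's z as a share of 180 degrees, from -1 to 1. A call has exactly 8 rows; each row is the pose to reach, as a shift and turn from the pose commanded when the call began, along the tool's axes at that moment, turning the shorter way round; what a row does not reach only later rows make up. A row lasts 1/12 s, in which the tool goes at most 41.7 mm and 7.16 degrees, less where a joint would pass 70% of its speed; a pose out of reach is approached as far as the arm can. A call with a number of a shift or a turn outside -1 to 1 is refused whole. A call with a gripper value outside its range is refused whole. "claw" is the opening, from 0 (shut) to 1 (fully open), set as the call begins (left out, the last holds). The fingers move at their own pace and stop on an object; "grip_force" is the grip in N (left out, the last holds). Time passes only in rows, so rows that repeat a pose let the fingers close, or fill a call up. It gives the time, the measured TCP pose, the force, the opening and the grip force at its end, in the units of the state.
- get_state(): the state, without advancing time (a new reading comes with each control period).
- grab_frame(name): name is "side" or "top" or "wrist"; returns the picture (480x640x3 uint8, red, green, blue); there is no depth.
- calibration(name): a dict with "camera_matrix" (3x3 intrinsics, pixels), "extrinsics" (4x4, takes a point from camera to world coordinates). Camera axes: x right, y down, z forward; pixel columns grow to the right and rows downward; lengths in m; the calibration is good to about 2 mm. The wrist camera is an equidistant fisheye: a pixel r from the principal point sees the ray r / f radians off the axis. A picture is of the moment at which its call begins: read the wrist's pose just before it. calibration takes no time and is no camera call; for the wrist camera it gives the pose at the moment of the call.
- job_done(): hands the job in; it is judged then, once.
Trained networks look in the newest picture that a camera, given by its name, has taken for a name from the list of things; names that differ only in an ending like _2 or _b are one class to them, and where a whole thing is asked for, a point or a joint stands for the part that bears it (a point fixed in the world has none). Each returns a list of dicts, best first, with "score" (0 to 1); they miss things now and then, are a little off and sometimes report something else, mostly with a low value. They report only what shows in the picture. A call takes as long as a camera call. They do not tell look-alikes from the thing itself.
- boxes_of(query, camera): "rect" ([left, top, right, bottom] in pixels, round what is visible of it).
- regions_of(query, camera): "region" (480x640 bool, what is visible of it) and "rect" ([left, top, right, bottom] in pixels, round what is visible of it).
- spot_point(query, camera): "uv" ([column, row] in pixels: a listed point, or the origin of a listed thing).
The state is a dict: "t": time; "q": joint angles; "qd": joint speeds; "joint_efforts": joint torques, N m; "eef_pos": TCP position; "ee_rot": TCP orientation; "force": force on the tool from outside, world axes, zero at the start; "moment": the same for the moment, N m; "width": finger opening in m; "gripper_force": force on a finger pad.
Only numpy, scipy, OpenCV 4.12 (cv2) and the standard library are available. Lean on these libraries where they do the work, as an engineer would, in place of code of your own. Each camera call takes 0.05 s, during which the arm holds its last target. There are 200 camera calls.

### The job

Make both plate holders ready for a two-colour print run: lay the star plate on the bed of the holder with the red knob and the ring plate on the bed of the holder with the blue knob, each flat between the end stops and set-screw blocks with its motif at the end away from the knob. Stand the red ink cup on top of the star plate and the blue ink cup on top of the ring plate, each upright and wholly on the blank part of the plate behind the motif (towards the knob), covering none of the motif. Never tip an ink cup, do not let a cup or plate drop, and leave the ink tin and the tape roll where they are.

Things in the scene. Friction and masses are not known exactly. Their poses are not given: they have to be found in the camera images.
- red_holder: Fixed plate holder with a RED knob. Aluminium base 230 x 110 x 12 mm (x -95 to +135). Origin: on the bench under the middle of the bed; +x to the knob, z up. Grey bed 144 x 44 mm, centred on the origin, top 18 mm above bench; a plate overhangs it 9 mm each side, leaving finger room at its middle. Around it are end stops and screw blocks (see blue_holder). Knob at x = +114, 40 across, top 45.
- blue_holder: The same holder with a BLUE knob. On both, tops 25 mm above bench: end stops 10 x 60 mm at x = -85 and +85 (inner faces at -80, +80), and four set-screw blocks 14 x 12 mm at x = -52 and +52, y = -46 and +46 (inner faces y = -40, +40), so that a plate has about 10 mm play all round. Each holder's place and yaw vary.
- star_plate: Loose steel printing plate, silver face with black STAR, lying face up: 62 wide, 140 long, 10 mm thick, about 0.66 kg. Origin: on the underside below the star's centre; +x runs lengthwise to the blank end, z up. It extends x = -35 to +105, y = -31 to +31 mm; its middle (centre of mass) is at x = +35. The star fits a 40 mm circle about the origin; the blank part is x = +20 to +105.
- ring_plate: Loose printing plate, dull amber face with a black RING (40 mm outside diameter). Size, mass, origin and axes as star_plate: ring about the origin, middle at x = +35, blank end to +x.
- red_cup: Loose RED ink cup standing upright, about 0.24 kg: white ring foot 48 mm diameter, 6 mm high; red round body 44 mm diameter from 6 to 40 mm height (grip here); steel cap 27 mm across up to 52 mm. Origin: centre of the underside, z up. The same all round.
- blue_cup: Closed BLUE ink cup, otherwise the same as red_cup.
- ink_tin: Bystander: loose ink tin with a yellow band and yellow lid mark, 78 mm in diameter, 60 mm high. Origin: centre of the underside. Leave it alone.
- tape_roll: Bystander: loose roll of tan tape lying flat, 96 mm outside diameter with an open core of 76 mm, 48 mm high. Origin: centre of the underside. Leave it alone.
Mind the look-alikes: they are no part of the job. What is shaped like the star_plate but purple or turquoise is not meant. What is shaped like the ring_plate but purple is not meant.

How it is judged:
At the end, for the whole second after the job is handed in: Each plate lies flat on its holder's bed between stops and blocks, right way round; each cup stands upright on its plate, its centre 42 to 83 mm from the motif's centre towards the knob and within 9 mm of the plate's centre line; all released and at rest (x of star_plate in the frame of red_holder between -0.048 and -0.022 m and y of star_plate in the frame of red_holder between -0.016 and 0.016 m and z of star_plate in the frame of red_holder between 0.015 and 0.0205 m and angle between each of star_plate, ring_plate's own z axis and vertical below 0.04 rad and angle between the x axis of star_plate and the x axis of red_holder, either way round below 0.25 rad and x of red_cup in the frame of star_plate between 0.042 and 0.083 m and y of red_cup in the frame of star_plate between -0.009 and 0.009 m and z of red_cup in the frame of star_plate between 0.0075 and 0.0125 m and angle between each of red_cup, blue_cup's own z axis and vertical below 0.05 rad and linear speed of each of star_plate, red_cup, ring_plate, blue_cup below 0.02 m/s and x of ring_plate in the frame of blue_holder between -0.048 and -0.022 m and y of ring_plate in the frame of blue_holder between -0.016 and 0.016 m and z of ring_plate in the frame of blue_holder between 0.015 and 0.0205 m and angle between the x axis of ring_plate and the x axis of blue_holder, either way round below 0.25 rad and x of blue_cup in the frame of ring_plate between 0.042 and 0.083 m and y of blue_cup in the frame of ring_plate between -0.009 and 0.009 m and z of blue_cup in the frame of ring_plate between 0.0075 and 0.0125 m); the robot touches nothing.
It fails at once if an ink cup is tipped by more than about 35 degrees (angle between any of red_cup, blue_cup's own z axis and vertical above 0.6 rad).
It fails at once if a cup or plate is let fall by more than about 15 mm (moves faster than 0.55 m/s out of the fingers) ((linear speed of red_cup above 0.55 m/s and contact force between red_cup and the fingers below 0.2 N) or (linear speed of blue_cup above 0.55 m/s and contact force between blue_cup and the fingers below 0.2 N) or (linear speed of star_plate above 0.55 m/s and contact force between star_plate and the fingers below 0.2 N) or (linear speed of ring_plate above 0.55 m/s and contact force between ring_plate and the fingers below 0.2 N)).
It fails at once if the ink tin or the tape roll is pushed more than 25 mm from its place or tipped (distance of any of ink_tin, tape_roll from where it was at the start of the episode above 0.025 m or angle between any of ink_tin, tape_roll's own z axis and vertical above 0.3 rad).
It also fails if it takes over 109 s, if anything falls off the work surface, if the arm or the gripper's body presses on something with over 40 N, if the wrist force passes 120 N, or if a joint passes its speed limit or range.

## Working session

There is one attempt and no reset: what is moved stays moved. The work goes in short steps, Python scripts to look and compute and a tool call to move; the robot and the scene stay as the last step left them, time stands still between calls to the robot, and variables do not carry over. Pictures are saved under pics/ and viewed, at most 14 in all, crops included, and the job is handed in when it is done.

Besides the shell and the picture viewer there is one more tool, called as a command line: name --argument value ..., lists and objects as JSON in quotes. arm_command: Moves the arm, as the interface text tells. Shift numbers are shares of 25 cm and turn numbers shares of 180 degrees, none past 1 either way. Its arguments: {"type":"object","properties":{"commands":{"type":"array"},"claw":{"type":"number"},"grip_force":{"type":"number"}},"required":["commands"]}

```bash
mkdir -p pics; python3 - <<'E'
from station import *
import cv2,numpy as np
for n in ("top","side"):
    f=grab_frame(n); cv2.imwrite(f"pics/{n}0.png",f[:,:,::-1])
    c=calibration(n); print(n,np.round(c["camera_matrix"],1).tolist(),np.round(c["extrinsics"],3).tolist())
    for q in ["red_holder","blue_holder","star_plate","ring_plate","red_cup","blue_cup","ink_tin","tape_roll"]:
        print(q,[(round(d["score"],2),np.round(d["uv"]).tolist()) for d in spot_point(q,n)][:4])
s=get_state();print(s)
E
```

```text
top [[508.5, 0.0, 325.4], [0.0, 508.5, 233.3], [0.0, 0.0, 1.0]] [[-0.017, -0.998, 0.055, 0.469], [-1.0, 0.016, -0.019, 0.018], [0.018, -0.056, -0.998, 1.103], [0.0, 0.0, 0.0, 1.0]]
red_holder [(0.58, [217.0, 209.0]), (0.24, [123.0, 259.0])]
blue_holder [(0.58, [438.0, 196.0])]
star_plate [(0.9, [198.0, 368.0]), (0.82, [317.0, 281.0]), (0.71, [478.0, 359.0])]
ring_plate [(0.88, [345.0, 109.0]), (0.74, [315.0, 193.0])]
red_cup [(0.63, [521.0, 238.0])]
blue_cup [(0.77, [124.0, 258.0])]
ink_tin [(0.75, [416.0, 286.0])]
tape_roll [(0.95, [229.0, 292.0])]
side [[461.4, 0.0, 318.0], [0.0, 461.4, 240.0], [0.0, 0.0, 1.0]] [[0.807, -0.436, 0.398, 0.075], [-0.59, -0.614, 0.524, -0.621], [0.016, -0.658, -0.753, 0.918], [0.0, 0.0, 0.0, 1.0]]
red_holder [(0.57, [280.0, 189.0])]
blue_holder [(0.88, [404.0, 302.0])]
star_plate [(0.87, [277.0, 263.0]), (0.85, [164.0, 233.0]), (0.69, [293.0, 416.0])]
ring_plate [(0.67, [403.0, 214.0]), (0.66, [338.0, 233.0]), (0.66, [404.0, 304.0])]
red_cup [(0.94, [431.0, 384.0]), (0.15, [232.0, 224.0])]
blue_cup [(0.59, [216.0, 168.0])]
ink_tin [(0.72, [321.0, 327.0])]
tape_roll [(0.89, [231.0, 224.0])]
{'t': 0.9, 'q': array([ 1.56510970e+00,  3.58565519e-01,  1.18822453e-02, -4.59508252e-05,
       -1.22406038e+00, -2.88140445e-01]), 'qd': array([-0.00150904, -0.00022357,  0.00070251, -0.00165356, -0.00136678,
        0.00029487]), 'joint_efforts': array([ 9.68578024e-04, -5.82350206e+01,  2.93299305e+01,  7.00252354e+00,
        1.25772710e-02, -1.49944117e-05]), 'eef_pos': array([0.19545947, 0.64605568, 0.19856753]), 'ee_rot': array([-3.14155444e+00,  5.64026855e-05, -2.93842684e-01]), 'force': array([ 0.17699869,  0.96774063, -0.05079323]), 'moment': array([ 0.02567304,  0.01644799, -0.00358598]), 'gripper_force': 0.0, 'width': 0.0876315320018419}
```

View pics/top0.png

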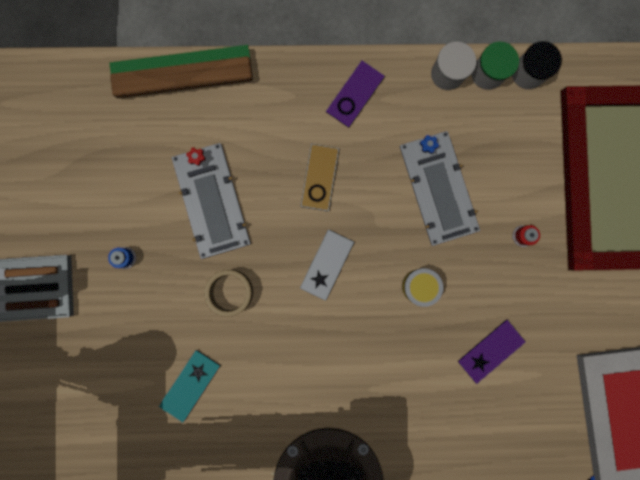

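View pics/side0.png

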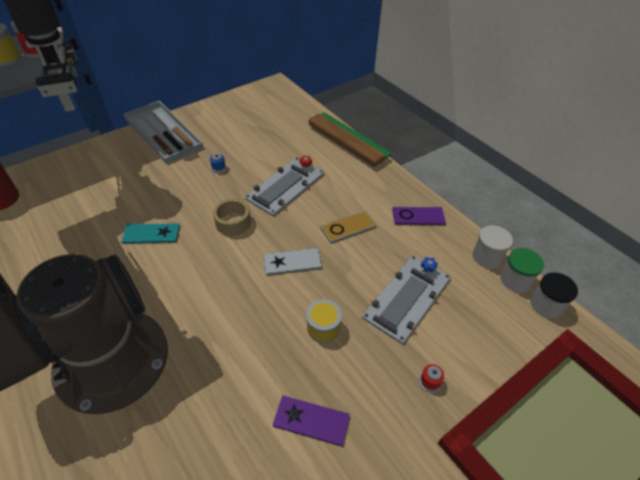

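```bash
cat > h.py <<'E'
from station import *
import cv2,numpy as np
def ray(n,uv,z,c=None):
    c=c or calibration(n);K=c["camera_matrix"];E=c["extrinsics"]
    p=np.array([(uv[0]-K[0,2])/K[0,0],(uv[1]-K[1,2])/K[1,1],1.])
    if n=="wrist":
        r=np.hypot(*p[:2]); p[:2]*=np.sin(r)/max(r,1e-9); p[2]=np.cos(r)
    d=E[:3,:3]@p
    return (E[:3,3]+d*(z-E[2,3])/d[2])[:2]
def rect(mask,n,z,c=None):
    """world min-area rectangle of largest contour of mask: centre, long-axis yaw, size"""
    ct=max(cv2.findContours(mask.astype(np.uint8),cv2.RETR_EXTERNAL,cv2.CHAIN_APPROX_NONE)[0],key=cv2.contourArea)
    w=np.array([ray(n,p,z,c) for p in ct[:,0].astype(float)])
    (cx,cy),(a,b),_=r=cv2.minAreaRect((w*1000).astype(np.float32))
    P=cv2.boxPoints(r); e=max((P[1]-P[0],P[2]-P[1]),key=np.linalg.norm)
    return np.array([cx,cy])/1000,np.arctan2(e[1],e[0]),sorted((a,b))
def go(x,y,z,yaw):
    """rows' numbers to reach a TCP pose, tool down"""
    s=get_state();R=cv2.Rodrigues(np.zeros(3))[0]
    from scipy.spatial.transform import Rotation as Ro
    R=Ro.from_euler("xyz",s["ee_rot"]).as_matrix()
    d=R.T@(np.array([x,y,z])-s["eef_pos"])
    t=(yaw-s["ee_rot"][2]+np.pi/2)%np.pi-np.pi/2
    print("t%.1f"%s["t"],"tx,ty,tz",np.round(d/.25,3),"twist",round(-t/np.pi,3),"or",round(-(t-np.sign(t)*np.pi)/np.pi,3),"pos",np.round(s["eef_pos"],3),np.round(s["ee_rot"],3),"w",round(s["width"],4),"q6",round(s["q"][5],2))
E
python3 - <<'E'
from h import *
f=grab_frame("top");c=calibration("top")
def pick(q,uv):
    L=regions_of(q,"top")
    return min(L,key=lambda d:np.hypot((d["rect"][0]+d["rect"][2])/2-uv[0],(d["rect"][1]+d["rect"][3])/2-uv[1]))
hsv=cv2.cvtColor(f,cv2.COLOR_RGB2HSV)
for q,uv,z in [("red_holder",(212,200),.012),("blue_holder",(440,188),.012),("star_plate",(327,265),.01),("ring_plate",(320,178),.01)]:
    d=pick(q,uv);m=d["region"];ce,yaw,sz=rect(m,"top",z)
    l,t,r,b=map(int,d["rect"])
    if "holder" in q:
        k=cv2.inRange(hsv,(100,120,60),(130,255,255)) if "blue" in q else cv2.inRange(hsv,(0,150,80),(8,255,255))|cv2.inRange(hsv,(172,150,80),(180,255,255))
        M=np.zeros_like(k);M[t-8:b+8,l-8:r+8]=255;k&=M
        zz=.043
    else:
        k=((f.max(2)<70)&m).astype(np.uint8)*255; zz=.01
    v,u=np.nonzero(k);p=ray("top",(u.mean(),v.mean()),zz)
    print(q,d["score"],np.round(ce,4),round(yaw,3),np.round(sz,0),"mark",len(u),np.round(p,4),"yaw to mark",round(np.arctan2(*(p-ce)[::-1]),3),"dist",np.linalg.norm(p-ce).round(3))
for q in ["red_cup","blue_cup","ink_tin","tape_roll"]:
    d=regions_of(q,"top")[0];l,t,r,b=d["rect"]
    k=cv2.inRange(hsv,(100,120,60),(130,255,255)) if "blue" in q else cv2.inRange(hsv,(0,150,80),(8,255,255))|cv2.inRange(hsv,(172,150,80),(180,255,255))
    print(q,d["score"],np.round(d["rect"]),np.round(ray("top",((l+r)/2,(t+b)/2),.03),4))
E
```

```text
red_holder 0.72 [0.6068 0.2448] 0.273 [117. 236.] mark 148 [0.6952 0.2671] yaw to mark 0.247 dist 0.091
blue_holder 0.92 [ 0.6255 -0.2538] 0.282 [118. 233.] mark 179 [ 0.7138 -0.2254] yaw to mark 0.312 dist 0.093
star_plate 0.63 [ 0.4631 -0.0046] -0.483 [ 64. 141.] mark 98 [0.4316 0.0116] yaw to mark 2.667 dist 0.035
ring_plate 0.6 [0.6524 0.0074] -0.166 [ 64. 145.] mark 121 [0.6177 0.0134] yaw to mark 2.97 dist 0.035
red_cup 0.93 [512. 225. 543. 249.] [ 0.5149 -0.4326]
blue_cup 0.63 [108. 250. 135. 272.] [0.4769 0.4254]
ink_tin 0.63 [402. 263. 441. 308.] [ 0.4147 -0.2044]
tape_roll 0.58 [203. 270. 257. 316.] [0.4071 0.1988]
```

```bash
python3 -c "
from h import *
go(.463,-.005,.15,-.477)"
```

```text
t1.4 tx,ty,tz [1.778 2.183 0.194] twist 0.058 or -0.942 pos [0.195 0.646 0.199] [ 3.142 -0.    -0.294] w 0.0877 q6 -0.29
```

arm_command --commands '[{"tx": 0.08, "ty": 0.1}, {"tx": 0.16, "ty": 0.2}, {"tx": 0.24, "ty": 0.3}, {"tx": 0.32, "ty": 0.4}, {"tx": 0.4, "ty": 0.5}, {"tx": 0.5, "ty": 0.6}, {"tx": 0.6, "ty": 0.73}, {"tx": 0.7, "ty": 0.85}]' --claw 1

```text
invalid input
```

arm_command --commands '[{"tx": 0.1, "ty": 0.12}, {"tx": 0.2, "ty": 0.24}, {"tx": 0.3, "ty": 0.36}, {"tx": 0.4, "ty": 0.48}, {"tx": 0.5, "ty": 0.6}, {"tx": 0.6, "ty": 0.72}, {"tx": 0.7, "ty": 0.85}, {"tx": 0.7, "ty": 0.85}]'

```text
invalid input
```

```bash
python3 -c "
from h import *
go(.463,-.005,.15,-.477)"
```

```text
t1.4 tx,ty,tz [1.778 2.183 0.194] twist 0.058 or -0.942 pos [0.195 0.646 0.199] [ 3.142 -0.    -0.294] w 0.0877 q6 -0.29
```

Perhaps every row needs all four numbers.

arm_command --commands '[{"tx": 0.08, "ty": 0.1, "tz": 0, "twist": 0}, {"tx": 0.16, "ty": 0.2, "tz": 0, "twist": 0}, {"tx": 0.24, "ty": 0.3, "tz": 0, "twist": 0}, {"tx": 0.32, "ty": 0.4, "tz": 0, "twist": 0}, {"tx": 0.4, "ty": 0.5, "tz": 0, "twist": 0}, {"tx": 0.5, "ty": 0.6, "tz": 0, "twist": 0}, {"tx": 0.6, "ty": 0.73, "tz": 0, "twist": 0}, {"tx": 0.7, "ty": 0.85, "tz": 0, "twist": 0}]' --claw 1 --grip_force 30

```text
t: 2.02
eef_pos: [0.3017, 0.3902, 0.1986]
ee_rot: [-3.141, 0.0, -0.293]
force: [0.9, -0.7, -0.2]
width: 0.0878
gripper_force: 0.0
```

arm_command --commands '[{"tx": 0.1, "ty": 0.12, "tz": 0, "twist": 0}, {"tx": 0.2, "ty": 0.24, "tz": 0, "twist": 0}, {"tx": 0.3, "ty": 0.36, "tz": 0, "twist": 0}, {"tx": 0.4, "ty": 0.48, "tz": 0, "twist": 0}, {"tx": 0.5, "ty": 0.6, "tz": 0, "twist": 0}, {"tx": 0.6, "ty": 0.72, "tz": 0, "twist": 0}, {"tx": 0.7, "ty": 0.85, "tz": 0, "twist": 0}, {"tx": 0.75, "ty": 0.92, "tz": 0, "twist": 0}]'

```text
t: 2.68
eef_pos: [0.4148, 0.1146, 0.199]
ee_rot: [-3.141, -0.001, -0.295]
force: [0.6, 0.4, -1.1]
width: 0.0877
gripper_force: 0.0
```

```bash
python3 -c "
from h import *
go(.463,-.005,.15,-.477)"
```

```text
t2.7 tx,ty,tz [0.323 0.402 0.196] twist 0.058 or -0.942 pos [0.415 0.115 0.199] [-3.141e+00 -1.000e-03 -2.950e-01] w 0.0877 q6 0.54
```

arm_command --commands '[{"tx": 0.08, "ty": 0.1, "tz": 0.05, "twist": 0.01}, {"tx": 0.16, "ty": 0.2, "tz": 0.1, "twist": 0.02}, {"tx": 0.24, "ty": 0.3, "tz": 0.15, "twist": 0.04}, {"tx": 0.3, "ty": 0.38, "tz": 0.18, "twist": 0.05}, {"tx": 0.323, "ty": 0.402, "tz": 0.2, "twist": 0.058}, {"tx": 0.323, "ty": 0.402, "tz": 0.2, "twist": 0.058}, {"tx": 0.323, "ty": 0.402, "tz": 0.2, "twist": 0.058}, {"tx": 0.323, "ty": 0.402, "tz": 0.2, "twist": 0.058}]'

```text
t: 3.35
eef_pos: [0.4626, -0.0015, 0.149]
ee_rot: [-3.141, -0.0, -0.475]
force: [0.8, 0.2, -0.0]
width: 0.0875
gripper_force: 0.0
```

```bash
cat >> h.py <<'E'
def plate(q,name,near,z=.01):
    """plate pose from the wrist picture"""
    c=calibration("wrist");f=grab_frame("wrist");cv2.imwrite(f"pics/{name}.png",f[:,:,::-1])
    for d in regions_of(q,"wrist"):
        m=d["region"];ce,yaw,sz=rect(m,"wrist",z,c)
        print(q,round(d["score"],2),np.round(d["rect"]),np.round(ce,4),round(yaw,3),np.round(sz,0))
    for d in spot_point(q,"wrist"): print("origin",round(d["score"],2),np.round(d["uv"]),np.round(ray("wrist",d["uv"],z,c),4))
E
python3 -c "
from h import *
go(.463,-.005,.003,-.477)
plate('star_plate','w1',0)"
```

```text
t3.4 tx,ty,tz [0.007 0.012 0.584] twist 0.001 or -0.999 pos [ 0.463 -0.001  0.149] [-3.141 -0.    -0.475] w 0.0875 q6 0.67
star_plate 0.81 [286. 137. 362. 288.] [ 0.4616 -0.0052] -0.471 [ 62. 139.]
star_plate 0.57 [604. 199. 640. 291.] [ 0.2633 -0.3357] -0.896 [ 73. 102.]
origin 0.82 [626. 256.] [ 0.2559 -0.3171]
origin 0.7 [323. 251.] [0.4345 0.0091]
```

View pics/w1.png

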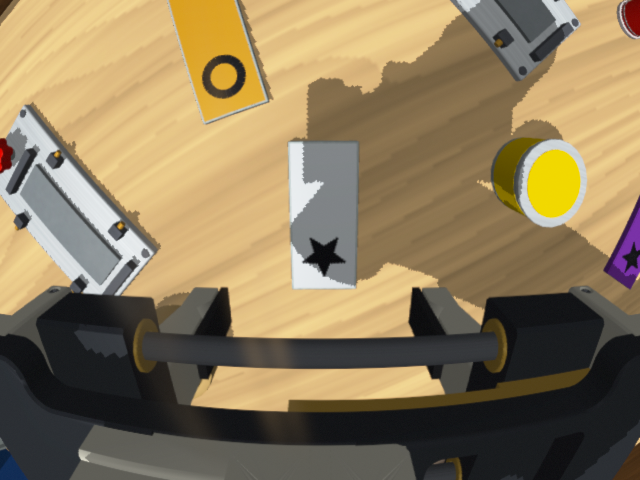

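arm_command --commands '[{"tx": 0, "ty": 0.014, "tz": 0.12, "twist": 0}, {"tx": 0, "ty": 0.014, "tz": 0.24, "twist": 0}, {"tx": 0, "ty": 0.014, "tz": 0.36, "twist": 0}, {"tx": 0, "ty": 0.014, "tz": 0.46, "twist": 0}, {"tx": 0, "ty": 0.014, "tz": 0.53, "twist": 0}, {"tx": 0, "ty": 0.014, "tz": 0.565, "twist": 0}, {"tx": 0, "ty": 0.014, "tz": 0.58, "twist": 0}, {"tx": 0, "ty": 0.014, "tz": 0.58, "twist": 0}]'

```text
t: 4.17
eef_pos: [0.4609, -0.0048, 0.0035]
ee_rot: [3.141, 0.0, -0.475]
force: [-0.6, 0.2, 0.6]
width: 0.0877
gripper_force: 0.0
```

arm_command --commands '[{"tx": 0, "ty": 0, "tz": 0, "twist": 0}, {"tx": 0, "ty": 0, "tz": 0, "twist": 0}, {"tx": 0, "ty": 0, "tz": 0, "twist": 0}, {"tx": 0, "ty": 0, "tz": 0, "twist": 0}, {"tx": 0, "ty": 0, "tz": 0, "twist": 0}, {"tx": 0, "ty": 0, "tz": 0, "twist": 0}, {"tx": 0, "ty": 0, "tz": 0, "twist": 0}, {"tx": 0, "ty": 0, "tz": 0, "twist": 0}]' --claw 0 --grip_force 50

```text
t: 4.83
eef_pos: [0.4609, -0.0052, 0.0036]
ee_rot: [-3.142, -0.0, -0.476]
force: [0.2, -0.0, -0.5]
width: 0.0397
gripper_force: 0.0
```

```bash
python3 -c "
from h import *
go(.463,-.005,.003,-.477)
f=grab_frame('wrist');cv2.imwrite('pics/w2.png',f[:,:,::-1])
print(calibration('wrist'))"
```

```text
t4.8 tx,ty,tz [ 0.007 -0.004  0.002] twist 0.0 or -1.0 pos [ 0.461 -0.005  0.004] [-3.142 -0.    -0.476] w 0.0397 q6 0.68
{'camera_matrix': array([[371.64829954,   0.        , 319.64727022],
       [  0.        , 371.64829954, 241.45892877],
       [  0.        ,   0.        ,   1.        ]]), 'extrinsics': array([[-4.57094248e-01, -8.47232316e-01, -2.70670004e-01,
         5.34246693e-01],
       [-8.89418094e-01,  4.35225716e-01,  1.39692623e-01,
        -4.36371836e-02],
       [-5.49558236e-04,  3.04591494e-01, -9.52482924e-01,
         1.88805589e-01],
       [ 0.00000000e+00,  0.00000000e+00,  0.00000000e+00,
         1.00000000e+00]])}
```

View pics/w2.png

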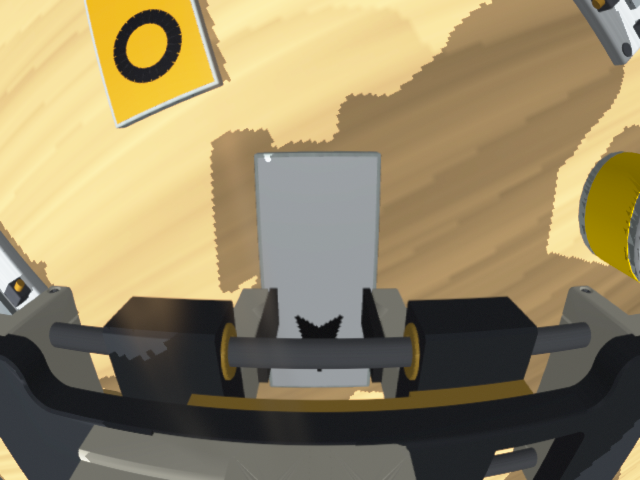

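arm_command --commands '[{"tx": 0, "ty": 0, "tz": 0, "twist": 0}, {"tx": 0, "ty": 0, "tz": 0, "twist": 0}, {"tx": 0, "ty": 0, "tz": 0, "twist": 0}, {"tx": 0, "ty": 0, "tz": 0, "twist": 0}, {"tx": 0, "ty": 0, "tz": 0, "twist": 0}, {"tx": 0, "ty": 0, "tz": 0, "twist": 0}, {"tx": 0, "ty": 0, "tz": 0, "twist": 0}, {"tx": 0, "ty": 0, "tz": 0, "twist": 0}]' --claw 1

```text
t: 5.55
eef_pos: [0.4609, -0.0052, 0.0036]
ee_rot: [3.142, -0.0, -0.476]
force: [0.2, -0.4, 1.2]
width: 0.0837
gripper_force: 0.0
```

```bash
python3 -c "
from h import *
s=get_state();f=grab_frame('side').copy();c=calibration('side')
E=np.linalg.inv(c['extrinsics']);K=c['camera_matrix']
def pj(p):
    q=K@(E[:3,:3]@p+E[:3,3]);return q[:2]/q[2]
p=s['eef_pos'];ya=s['ee_rot'][2];ty=np.array([np.sin(ya),-np.cos(ya),0])
print(s['width'])
for k in (-.044,0,.044):
  a=pj(p+ty*k);b=pj(p+ty*k+[0,0,.025]);print(a,b)
g=cv2.resize(f[190:310,220:360],None,fx=5,fy=5,interpolation=cv2.INTER_CUBIC)
for k in (-.044,0,.044):
  for z,col in ((0,(255,0,0)),(.025,(0,0,255))):
    u=(pj(p+ty*k+[0,0,z])-[220,190])*5; cv2.circle(g,tuple(int(v) for v in u),4,col,1)
cv2.imwrite('pics/s1.png',g[:,:,::-1])"
```

```text
0.08368358127507403
[289.61550539 248.52610958] [289.31522258 242.20013154]
[291.61074903 261.73407665] [291.33576913 255.46759175]
[293.70618983 275.60532152] [293.45949303 269.41254261]
```

View pics/s1.png

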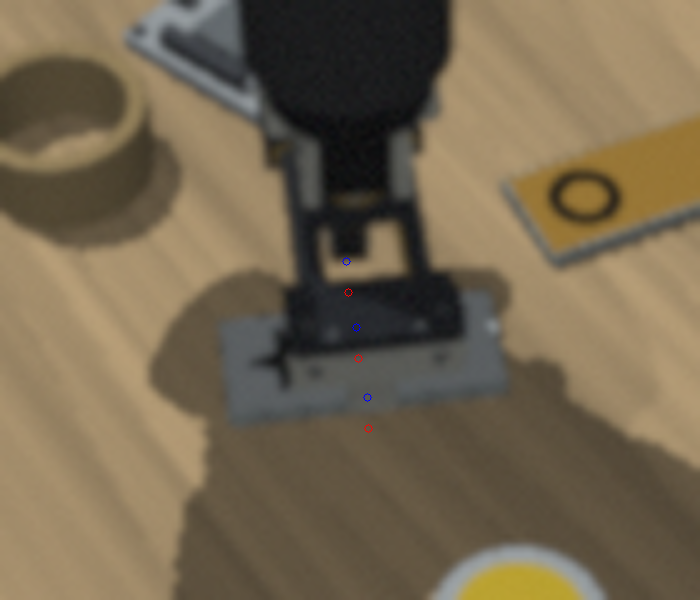

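arm_command --commands '[{"tx": 0, "ty": 0, "tz": 0.01, "twist": 0}, {"tx": 0, "ty": 0, "tz": 0.02, "twist": 0}, {"tx": 0, "ty": 0, "tz": 0.03, "twist": 0}, {"tx": 0, "ty": 0, "tz": 0.04, "twist": 0}, {"tx": 0, "ty": 0, "tz": 0.045, "twist": 0}, {"tx": 0, "ty": 0, "tz": 0.05, "twist": 0}, {"tx": 0, "ty": 0, "tz": 0.05, "twist": 0}, {"tx": 0, "ty": 0, "tz": 0.05, "twist": 0}]'

```text
t: 6.27
eef_pos: [0.4609, -0.0052, -0.009]
ee_rot: [3.141, 0.0, -0.476]
force: [-0.4, -0.0, 0.5]
width: 0.0877
gripper_force: 0.0
```

```bash
python3 -c "
from h import *
f=grab_frame('wrist');cv2.imwrite('pics/w3.png',f[:,:,::-1])
s=get_state();c=calibration('wrist');E=np.linalg.inv(c['extrinsics']);K=c['camera_matrix']
p=s['eef_pos'];ya=s['ee_rot'][2];ty=np.array([np.sin(ya),-np.cos(ya),0]);tx=np.array([np.cos(ya),np.sin(ya),0])
print(s['width'],s['eef_pos'],s['force'])
for z in (0,.01,.02,.03,.04):
  q=E[:3,:3]@(p+ty*s['width']/2+tx*.0095+[0,0,z])+E[:3,3];r=np.hypot(q[0],q[1]);th=np.arctan2(r,q[2]);print(z,K[:2,2]+K[0,0]*th*q[:2]/r)
"
```

```text
0.08752053557685592 [ 0.46090666 -0.00517246 -0.00893428] [ 0.40720233 -0.2498456  -0.37835465]
0 [399.13316519 266.26367956]
0.01 [402.91429896 273.31346101]
0.02 [407.04318645 281.0553873 ]
0.03 [411.56460117 289.58667643]
0.04 [416.52994652 299.02115571]
```

View pics/w3.png

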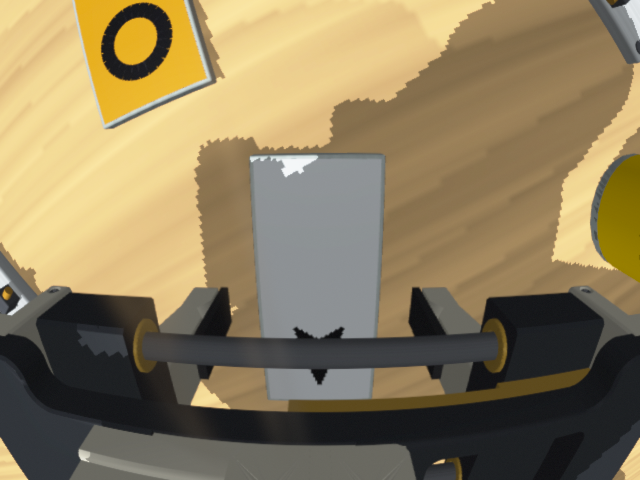

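arm_command --commands '[{"tx": 0, "ty": 0, "tz": 0.012, "twist": 0}, {"tx": 0, "ty": 0, "tz": 0.024, "twist": 0}, {"tx": 0, "ty": 0, "tz": 0.036, "twist": 0}, {"tx": 0, "ty": 0, "tz": 0.046, "twist": 0}, {"tx": 0, "ty": 0, "tz": 0.055, "twist": 0}, {"tx": 0, "ty": 0, "tz": 0.062, "twist": 0}, {"tx": 0, "ty": 0, "tz": 0.066, "twist": 0}, {"tx": 0, "ty": 0, "tz": 0.066, "twist": 0}]'

```text
t: 6.98
eef_pos: [0.4607, -0.0052, -0.0257]
ee_rot: [3.141, 0.0, -0.476]
force: [-0.5, -0.2, -0.6]
width: 0.0878
gripper_force: 0.0
```

arm_command --commands '[{"tx": 0, "ty": 0, "tz": 0, "twist": 0}, {"tx": 0, "ty": 0, "tz": 0, "twist": 0}, {"tx": 0, "ty": 0, "tz": 0, "twist": 0}, {"tx": 0, "ty": 0, "tz": 0, "twist": 0}, {"tx": 0, "ty": 0, "tz": 0, "twist": 0}, {"tx": 0, "ty": 0, "tz": 0, "twist": 0}, {"tx": 0, "ty": 0, "tz": 0, "twist": 0}, {"tx": 0, "ty": 0, "tz": 0, "twist": 0}]' --claw 0 --grip_force 50

```text
t: 7.65
eef_pos: [0.4611, -0.005, -0.0253]
ee_rot: [-3.141, -0.0, -0.476]
force: [-0.9, 0.2, 1.9]
width: 0.0608
gripper_force: 50.0
```

arm_command --commands '[{"tx": 0, "ty": 0, "tz": -0.02, "twist": 0}, {"tx": 0, "ty": 0, "tz": -0.06, "twist": 0}, {"tx": 0, "ty": 0, "tz": -0.13, "twist": 0}, {"tx": 0, "ty": 0, "tz": -0.22, "twist": 0}, {"tx": 0, "ty": 0, "tz": -0.31, "twist": 0}, {"tx": 0, "ty": 0, "tz": -0.39, "twist": 0}, {"tx": 0, "ty": 0, "tz": -0.44, "twist": 0}, {"tx": 0, "ty": 0, "tz": -0.46, "twist": 0}]'

```text
t: 8.32
eef_pos: [0.4608, -0.0051, 0.091]
ee_rot: [-3.14, -0.001, -0.476]
force: [0.0, -0.6, -7.3]
width: 0.0611
gripper_force: 50.0
```

```bash
python3 -c "
from h import *
go(.586,.238,.09,.27)"
```

```text
t8.3 tx,ty,tz [-1.000e-03 -1.094e+00  5.000e-03] twist -0.238 or 0.762 pos [ 0.461 -0.005  0.091] [-3.14e+00 -1.00e-03 -4.76e-01] w 0.0611 q6 0.68
```

arm_command --commands '[{"tx": 0, "ty": -0.08, "tz": 0, "twist": -0.02}, {"tx": 0, "ty": -0.2, "tz": 0, "twist": -0.05}, {"tx": 0, "ty": -0.34, "tz": 0, "twist": -0.09}, {"tx": 0, "ty": -0.5, "tz": 0, "twist": -0.125}, {"tx": 0, "ty": -0.66, "tz": 0, "twist": -0.16}, {"tx": 0, "ty": -0.8, "tz": 0, "twist": -0.2}, {"tx": 0, "ty": -0.92, "tz": 0, "twist": -0.225}, {"tx": 0, "ty": -1.0, "tz": 0, "twist": -0.238}]'

```text
t: 8.98
eef_pos: [0.5754, 0.2192, 0.0874]
ee_rot: [3.141, 0.003, 0.277]
force: [-0.3, -0.1, -7.9]
width: 0.0611
gripper_force: 50.0
```

arm_command --commands '[{"tx": 0, "ty": 0, "tz": 0, "twist": 0}, {"tx": 0, "ty": 0, "tz": 0, "twist": 0}, {"tx": 0, "ty": 0, "tz": 0, "twist": 0}, {"tx": 0, "ty": 0, "tz": 0, "twist": 0}, {"tx": 0, "ty": 0, "tz": 0, "twist": 0}, {"tx": 0, "ty": 0, "tz": 0, "twist": 0}, {"tx": 0, "ty": 0, "tz": 0, "twist": 0}, {"tx": 0, "ty": 0, "tz": 0, "twist": 0}]'

```text
t: 9.65
eef_pos: [0.5755, 0.2167, 0.0898]
ee_rot: [-3.141, -0.0, 0.271]
force: [0.3, -0.4, -6.9]
width: 0.061
gripper_force: 50.0
```

```bash
python3 -c "
from h import *
go(.586,.238,.09,.27)
f=grab_frame('wrist');cv2.imwrite('pics/w4.png',f[:,:,::-1])
c=calibration('wrist')
for d in regions_of('red_holder','wrist'): print(d['score'],d['rect'])
for d in spot_point('red_holder','wrist'): print(d['score'],d['uv'],ray('wrist',d['uv'],0.018,c))
"
```

```text
t9.7 tx,ty,tz [ 0.063 -0.071 -0.001] twist 0.0 or -1.0 pos [0.575 0.217 0.09 ] [-3.141 -0.     0.271] w 0.061 q6 1.16
0.6 [211.5, 25.4, 380.8, 287.3]
```

View pics/w4.png

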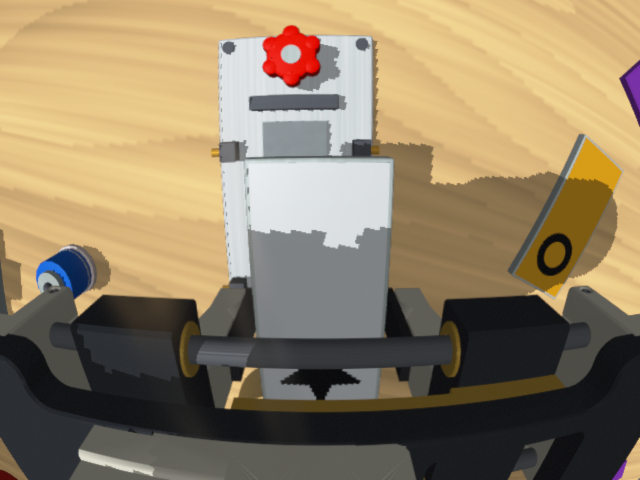

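```bash
cat >> h.py <<'E'
def holder(stop,c1,c2,knob):
    """holder origin estimates from wrist pixels: end stop centre, the two knob-end base corners, knob"""
    c=calibration("wrist");a=ray("wrist",c1,.012,c);b=ray("wrist",c2,.012,c)
    s=ray("wrist",stop,.025,c);k=ray("wrist",knob,.043,c)
    d=(b-a)/np.linalg.norm(b-a);yaw=np.arctan2(d[0],-d[1]);u=np.array([np.cos(yaw),np.sin(yaw)])
    print("yaw",yaw.round(3),"width",np.linalg.norm(b-a).round(4),"origins",((a+b)/2-.135*u).round(4),(s-.085*u).round(4),(k-.114*u).round(4))
E
python3 -c "
from h import *
holder((295,102),(219,39),(373,37),(291,55))"
```

```text
yaw 0.263 width 0.1086 origins [0.5837 0.2381] [0.5846 0.2369] [0.584  0.2384]
```

arm_command --commands '[{"tx": 0.02, "ty": -0.025, "tz": 0.02, "twist": 0}, {"tx": 0.045, "ty": -0.055, "tz": 0.06, "twist": 0}, {"tx": 0.057, "ty": -0.072, "tz": 0.12, "twist": 0}, {"tx": 0.057, "ty": -0.072, "tz": 0.19, "twist": 0}, {"tx": 0.057, "ty": -0.072, "tz": 0.26, "twist": 0}, {"tx": 0.057, "ty": -0.072, "tz": 0.3, "twist": 0}, {"tx": 0.057, "ty": -0.072, "tz": 0.33, "twist": 0}, {"tx": 0.057, "ty": -0.072, "tz": 0.34, "twist": 0}]'

```text
t: 10.47
eef_pos: [0.5839, 0.2381, 0.0028]
ee_rot: [3.141, 0.002, 0.272]
force: [-0.8, -0.2, -7.0]
width: 0.0612
gripper_force: 50.0
```

arm_command --commands '[{"tx": 0, "ty": 0, "tz": 0.006, "twist": 0}, {"tx": 0, "ty": 0, "tz": 0.013, "twist": 0}, {"tx": 0, "ty": 0, "tz": 0.02, "twist": 0}, {"tx": 0, "ty": 0, "tz": 0.027, "twist": 0}, {"tx": 0, "ty": 0, "tz": 0.034, "twist": 0}, {"tx": 0, "ty": 0, "tz": 0.041, "twist": 0}, {"tx": 0, "ty": 0, "tz": 0.046, "twist": 0}, {"tx": 0, "ty": 0, "tz": 0.046, "twist": 0}]'

```text
t: 11.13
eef_pos: [0.5842, 0.2381, -0.0071]
ee_rot: [3.142, 0.0, 0.272]
force: [0.2, -0.6, -6.7]
width: 0.061
gripper_force: 50.0
```

arm_command --commands '[{"tx": 0, "ty": 0, "tz": 0.001, "twist": 0}, {"tx": 0, "ty": 0, "tz": 0.002, "twist": 0}, {"tx": 0, "ty": 0, "tz": 0.003, "twist": 0}, {"tx": 0, "ty": 0, "tz": 0.004, "twist": 0}, {"tx": 0, "ty": 0, "tz": 0.005, "twist": 0}, {"tx": 0, "ty": 0, "tz": 0.006, "twist": 0}, {"tx": 0, "ty": 0, "tz": 0.006, "twist": 0}, {"tx": 0, "ty": 0, "tz": 0.006, "twist": 0}]'

```text
t: 11.8
eef_pos: [0.5844, 0.2383, -0.0073]
ee_rot: [-3.142, -0.001, 0.272]
force: [-5.4, -1.8, 6.6]
width: 0.0613
gripper_force: 50.0
```

arm_command --commands '[{"tx": 0, "ty": 0, "tz": 0, "twist": 0}, {"tx": 0, "ty": 0, "tz": 0, "twist": 0}, {"tx": 0, "ty": 0, "tz": 0, "twist": 0}, {"tx": 0, "ty": 0, "tz": 0, "twist": 0}, {"tx": 0, "ty": 0, "tz": 0, "twist": 0}, {"tx": 0, "ty": 0, "tz": -0.03, "twist": 0}, {"tx": 0, "ty": 0, "tz": -0.1, "twist": 0}, {"tx": 0, "ty": 0, "tz": -0.2, "twist": 0}]' --claw 1

```text
t: 12.47
eef_pos: [0.5831, 0.2373, 0.0404]
ee_rot: [3.14, 0.004, 0.271]
force: [1.0, -1.0, 0.2]
width: 0.0869
gripper_force: 0.0
```

```bash
python3 -c "
from h import *
plate('star_plate','w5',0,.028)
go(.652,.0074,.12,-.167)"
```

```text
star_plate 0.71 [263. 145. 378. 338.] [0.5963 0.2414] 0.275 [ 62. 116.]
origin 0.74 [319. 316.] [0.5561 0.2296]
t12.6 tx,ty,tz [ 0.006  0.964 -0.304] twist 0.14 or -0.86 pos [0.586 0.239 0.044] [-3.14  -0.004  0.272] w 0.0877 q6 1.15
```

arm_command --commands '[{"tx": 0, "ty": 0.03, "tz": -0.12, "twist": 0}, {"tx": 0, "ty": 0.12, "tz": -0.22, "twist": 0.02}, {"tx": 0, "ty": 0.26, "tz": -0.3, "twist": 0.05}, {"tx": 0, "ty": 0.41, "tz": -0.304, "twist": 0.08}, {"tx": 0, "ty": 0.56, "tz": -0.304, "twist": 0.1}, {"tx": 0, "ty": 0.71, "tz": -0.304, "twist": 0.12}, {"tx": 0, "ty": 0.85, "tz": -0.304, "twist": 0.14}, {"tx": 0.006, "ty": 0.964, "tz": -0.304, "twist": 0.14}]'

```text
t: 13.28
eef_pos: [0.6503, 0.004, 0.1173]
ee_rot: [3.141, 0.001, -0.173]
force: [0.2, 0.6, -0.2]
width: 0.0872
gripper_force: 0.0
```

```bash
python3 -c "
from h import *
grab_frame('wrist');grab_frame('wrist');grab_frame('wrist')
plate('ring_plate','w6',0)
go(.652,.0074,-.0255,-.167)"
```

```text
ring_plate 0.82 [277. 141. 357. 304.] [0.6516 0.0065] -0.187 [ 64. 140.]
ring_plate 0.69 [304.   0. 416.  82.] [ 0.8098 -0.0554] -0.625 [63. 81.]
origin 0.92 [356.  27.] [ 0.8064 -0.0521]
origin 0.67 [315. 261.] [0.6232 0.0123]
t13.6 tx,ty,tz [ 0.007 -0.003  0.571] twist -0.0 or 1.0 pos [0.65  0.007 0.117] [ 3.142e+00  1.000e-03 -1.680e-01] w 0.0877 q6 1.09
```

arm_command --commands '[{"tx": 0.006, "ty": 0, "tz": 0.1, "twist": 0}, {"tx": 0.006, "ty": 0, "tz": 0.22, "twist": 0}, {"tx": 0.006, "ty": 0, "tz": 0.34, "twist": 0}, {"tx": 0.006, "ty": 0, "tz": 0.43, "twist": 0}, {"tx": 0.006, "ty": 0, "tz": 0.5, "twist": 0}, {"tx": 0.006, "ty": 0, "tz": 0.54, "twist": 0}, {"tx": 0.006, "ty": 0, "tz": 0.565, "twist": 0}, {"tx": 0.006, "ty": 0, "tz": 0.572, "twist": 0}]'

```text
t: 14.25
eef_pos: [0.6516, 0.0069, -0.0261]
ee_rot: [3.141, 0.001, -0.167]
force: [-0.1, 0.5, -0.0]
width: 0.0876
gripper_force: 0.0
```

arm_command --commands '[{"tx": 0, "ty": 0, "tz": 0, "twist": 0}, {"tx": 0, "ty": 0, "tz": 0, "twist": 0}, {"tx": 0, "ty": 0, "tz": 0, "twist": 0}, {"tx": 0, "ty": 0, "tz": 0, "twist": 0}, {"tx": 0, "ty": 0, "tz": 0, "twist": 0}, {"tx": 0, "ty": 0, "tz": 0, "twist": 0}, {"tx": 0, "ty": 0, "tz": 0, "twist": 0}, {"tx": 0, "ty": 0, "tz": 0, "twist": 0}]' --claw 0

```text
t: 14.92
eef_pos: [0.6526, 0.0064, -0.0245]
ee_rot: [-3.141, -0.001, -0.168]
force: [0.1, 1.4, 6.2]
width: 0.0614
gripper_force: 50.0
```

arm_command --commands '[{"tx": 0, "ty": 0, "tz": -0.02, "twist": 0}, {"tx": 0, "ty": 0, "tz": -0.06, "twist": 0}, {"tx": 0, "ty": 0, "tz": -0.13, "twist": 0}, {"tx": 0, "ty": 0, "tz": -0.22, "twist": 0}, {"tx": 0, "ty": 0, "tz": -0.31, "twist": 0}, {"tx": 0, "ty": 0, "tz": -0.39, "twist": 0}, {"tx": 0, "ty": 0, "tz": -0.44, "twist": 0}, {"tx": 0, "ty": 0, "tz": -0.46, "twist": 0}]'

```text
t: 15.58
eef_pos: [0.6526, 0.0062, 0.0921]
ee_rot: [-3.141, -0.002, -0.168]
force: [1.3, -0.4, -6.3]
width: 0.061
gripper_force: 50.0
```

```bash
python3 -c "
from h import *
go(.6055,-.2585,.09,.285)"
```

```text
t15.6 tx,ty,tz [-0.008  1.075  0.007] twist -0.144 or 0.856 pos [0.653 0.006 0.092] [-3.141e+00 -2.000e-03 -1.680e-01] w 0.061 q6 1.09
```

arm_command --commands '[{"tx": 0, "ty": 0.08, "tz": 0, "twist": -0.02}, {"tx": 0, "ty": 0.2, "tz": 0, "twist": -0.04}, {"tx": 0, "ty": 0.34, "tz": 0, "twist": -0.07}, {"tx": 0, "ty": 0.5, "tz": 0, "twist": -0.1}, {"tx": 0, "ty": 0.66, "tz": 0, "twist": -0.12}, {"tx": 0, "ty": 0.8, "tz": 0, "twist": -0.14}, {"tx": 0, "ty": 0.92, "tz": 0, "twist": -0.144}, {"tx": 0, "ty": 1.0, "tz": 0, "twist": -0.144}]'

```text
t: 16.25
eef_pos: [0.6079, -0.2429, 0.0884]
ee_rot: [-3.14, 0.003, 0.283]
force: [0.1, -0.7, -5.9]
width: 0.0611
gripper_force: 50.0
```

```bash
python3 -c "
from h import *
for i in range(6): f=grab_frame('wrist')
go(.6055,-.2585,.09,.285)
cv2.imwrite('pics/w7.png',f[:,:,::-1])
"
```

```text
t16.6 tx,ty,tz [-0.037  0.068 -0.004] twist -0.0 or 1.0 pos [ 0.61  -0.24   0.089] [-3.141e+00  1.000e-03  2.840e-01] w 0.0611 q6 1.93
```

View pics/w7.png

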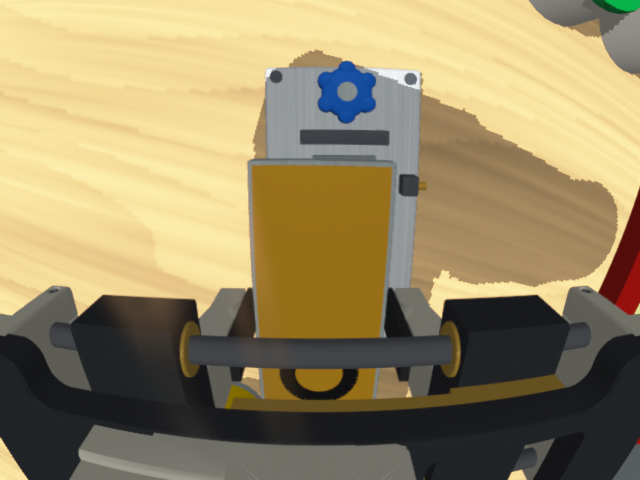

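```bash
python3 -c "
from h import *
holder((344.5,136.5),(266,70),(421,70),(347,92))
go(.6045,-.259,-.0065,.285)"
```

```text
yaw 0.306 width 0.1086 origins [ 0.6053 -0.2619] [ 0.6061 -0.26  ] [ 0.6056 -0.2609]
t16.6 tx,ty,tz [-0.041  0.069  0.382] twist -0.0 or 1.0 pos [ 0.61  -0.24   0.089] [-3.141e+00  1.000e-03  2.840e-01] w 0.0611 q6 1.93
```

arm_command --commands '[{"tx": -0.015, "ty": 0.025, "tz": 0.02, "twist": -0.003}, {"tx": -0.03, "ty": 0.055, "tz": 0.06, "twist": -0.003}, {"tx": -0.04, "ty": 0.073, "tz": 0.12, "twist": -0.003}, {"tx": -0.04, "ty": 0.073, "tz": 0.19, "twist": -0.003}, {"tx": -0.04, "ty": 0.073, "tz": 0.26, "twist": -0.003}, {"tx": -0.04, "ty": 0.073, "tz": 0.3, "twist": -0.003}, {"tx": -0.04, "ty": 0.073, "tz": 0.33, "twist": -0.003}, {"tx": -0.04, "ty": 0.073, "tz": 0.34, "twist": -0.003}]'

```text
t: 17.22
eef_pos: [0.6048, -0.2604, 0.0028]
ee_rot: [-3.141, 0.002, 0.294]
force: [-0.2, -0.8, -6.7]
width: 0.0611
gripper_force: 50.0
```

arm_command --commands '[{"tx": 0, "ty": 0, "tz": 0.006, "twist": 0}, {"tx": 0, "ty": 0, "tz": 0.013, "twist": 0}, {"tx": 0, "ty": 0, "tz": 0.02, "twist": 0}, {"tx": 0, "ty": 0, "tz": 0.027, "twist": 0}, {"tx": 0, "ty": 0, "tz": 0.033, "twist": 0}, {"tx": 0, "ty": 0, "tz": 0.038, "twist": 0}, {"tx": 0, "ty": 0, "tz": 0.04, "twist": 0}, {"tx": 0, "ty": 0, "tz": 0.04, "twist": 0}]'

```text
t: 17.88
eef_pos: [0.6055, -0.2606, -0.0055]
ee_rot: [-3.142, 0.0, 0.294]
force: [-0.1, 0.1, -5.2]
width: 0.061
gripper_force: 50.0
```

arm_command --commands '[{"tx": 0, "ty": 0, "tz": 0.001, "twist": 0}, {"tx": 0, "ty": 0, "tz": 0.002, "twist": 0}, {"tx": 0, "ty": 0, "tz": 0.003, "twist": 0}, {"tx": 0, "ty": 0, "tz": 0.004, "twist": 0}, {"tx": 0, "ty": 0, "tz": 0.005, "twist": 0}, {"tx": 0, "ty": 0, "tz": 0.006, "twist": 0}, {"tx": 0, "ty": 0, "tz": 0.006, "twist": 0}, {"tx": 0, "ty": 0, "tz": 0.006, "twist": 0}]'

```text
t: 18.55
eef_pos: [0.6057, -0.2606, -0.0064]
ee_rot: [3.141, -0.0, 0.294]
force: [-3.2, 1.2, 0.5]
width: 0.0607
gripper_force: 50.0
```

arm_command --commands '[{"tx": 0, "ty": 0, "tz": 0.002, "twist": 0}, {"tx": 0, "ty": 0, "tz": 0.002, "twist": 0}, {"tx": 0, "ty": 0, "tz": 0.002, "twist": 0}, {"tx": 0, "ty": 0, "tz": 0.002, "twist": 0}, {"tx": 0, "ty": 0, "tz": 0.002, "twist": 0}, {"tx": 0, "ty": 0, "tz": -0.03, "twist": 0}, {"tx": 0, "ty": 0, "tz": -0.1, "twist": 0}, {"tx": 0, "ty": 0, "tz": -0.2, "twist": 0}]' --claw 1

```text
t: 19.22
eef_pos: [0.6041, -0.2603, 0.042]
ee_rot: [-3.14, 0.004, 0.293]
force: [-0.1, 0.1, 0.6]
width: 0.0876
gripper_force: 0.0
```

```bash
python3 -c "
from h import *
plate('ring_plate','w8',0,.028)
go(.515,-.4326,.12,.2)
go(.515,-.4326,.12,-.7)"
```

```text
ring_plate 0.75 [266. 147. 383. 337.] [ 0.6168 -0.2576] 0.282 [ 62. 116.]
origin 0.89 [321. 315.] [ 0.5771 -0.2698]
t19.4 tx,ty,tz [-0.552  0.55  -0.297] twist 0.03 or -0.97 pos [ 0.608 -0.261  0.046] [ 3.139 -0.004  0.294] w 0.0878 q6 1.98
t19.4 tx,ty,tz [-0.552  0.55  -0.297] twist 0.316 or -0.684 pos [ 0.608 -0.261  0.046] [ 3.139 -0.004  0.294] w 0.0878 q6 1.98
```

arm_command --commands '[{"tx": -0.02, "ty": 0.02, "tz": -0.12, "twist": 0}, {"tx": -0.08, "ty": 0.08, "tz": -0.22, "twist": 0}, {"tx": -0.18, "ty": 0.18, "tz": -0.29, "twist": 0}, {"tx": -0.28, "ty": 0.28, "tz": -0.3, "twist": 0}, {"tx": -0.38, "ty": 0.38, "tz": -0.3, "twist": 0}, {"tx": -0.48, "ty": 0.48, "tz": -0.3, "twist": 0}, {"tx": -0.54, "ty": 0.54, "tz": -0.3, "twist": 0}, {"tx": -0.552, "ty": 0.55, "tz": -0.3, "twist": 0}]'

```text
t: 20.03
eef_pos: [0.5109, -0.4349, 0.1175]
ee_rot: [-3.141, 0.001, 0.29]
force: [-0.4, 1.4, -0.2]
width: 0.0876
gripper_force: 0.0
```

```bash
cat >> h.py <<'E'
def cup(q,col,name):
    for i in range(4): grab_frame("wrist")
    c=calibration("wrist");f=grab_frame("wrist");cv2.imwrite(f"pics/{name}.png",f[:,:,::-1])
    for d in spot_point(q,"wrist"): print("foot",round(d["score"],2),np.round(d["uv"]),np.round(ray("wrist",d["uv"],0,c),4))
    for d in regions_of(q,"wrist"):
        v,u=np.nonzero(d["region"]);print(q,round(d["score"],2),np.round(d["rect"]),np.round(ray("wrist",(u.mean(),v.mean()),.03,c),4))
E
python3 -c "
from h import *
cup('red_cup','r','w9')
go(.515,-.4326,-.012,.29)"
```

```text
foot 0.73 [324. 220.] [ 0.5189 -0.4343]
red_cup 0.82 [298. 191. 357. 264.] [ 0.52  -0.434]
t20.4 tx,ty,tz [0.002 0.007 0.52 ] twist 0.002 or -0.998 pos [ 0.514 -0.431  0.118] [-3.141 -0.     0.295] w 0.0874 q6 2.27
```

View pics/w9.png

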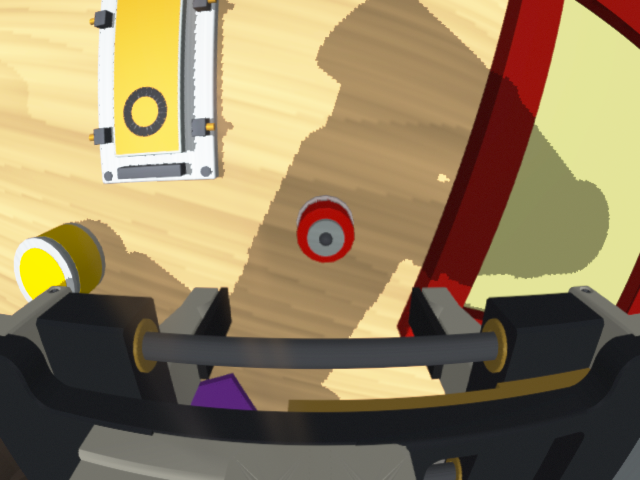

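arm_command --commands '[{"tx": 0.016, "ty": 0.017, "tz": 0.08, "twist": 0}, {"tx": 0.016, "ty": 0.017, "tz": 0.18, "twist": 0}, {"tx": 0.016, "ty": 0.017, "tz": 0.28, "twist": 0}, {"tx": 0.016, "ty": 0.017, "tz": 0.37, "twist": 0}, {"tx": 0.016, "ty": 0.017, "tz": 0.44, "twist": 0}, {"tx": 0.016, "ty": 0.017, "tz": 0.49, "twist": 0}, {"tx": 0.016, "ty": 0.017, "tz": 0.515, "twist": 0}, {"tx": 0.016, "ty": 0.017, "tz": 0.52, "twist": 0}]'

```text
t: 21.05
eef_pos: [0.5183, -0.4343, -0.0131]
ee_rot: [-3.14, 0.001, 0.294]
force: [0.0, 0.3, 0.4]
width: 0.0877
gripper_force: 0.0
```

arm_command --commands '[{"tx": 0, "ty": 0, "tz": 0, "twist": 0}, {"tx": 0, "ty": 0, "tz": 0, "twist": 0}, {"tx": 0, "ty": 0, "tz": 0, "twist": 0}, {"tx": 0, "ty": 0, "tz": 0, "twist": 0}, {"tx": 0, "ty": 0, "tz": 0, "twist": 0}, {"tx": 0, "ty": 0, "tz": 0, "twist": 0}, {"tx": 0, "ty": 0, "tz": 0, "twist": 0}, {"tx": 0, "ty": 0, "tz": 0, "twist": 0}]' --claw 0.3 --grip_force 20

```text
t: 21.72
eef_pos: [0.5183, -0.4351, -0.0117]
ee_rot: [3.142, -0.0, 0.294]
force: [-0.6, 1.8, 1.2]
width: 0.0434
gripper_force: 20.0
```

arm_command --commands '[{"tx": 0, "ty": 0, "tz": 0, "twist": 0}, {"tx": 0, "ty": 0, "tz": 0, "twist": 0}, {"tx": 0, "ty": 0, "tz": -0.02, "twist": 0}, {"tx": 0, "ty": 0, "tz": -0.06, "twist": 0}, {"tx": 0, "ty": 0, "tz": -0.12, "twist": 0}, {"tx": 0, "ty": 0, "tz": -0.19, "twist": 0}, {"tx": 0, "ty": 0, "tz": -0.26, "twist": 0}, {"tx": 0, "ty": 0, "tz": -0.32, "twist": 0}]'

```text
t: 22.38
eef_pos: [0.5185, -0.4352, 0.0698]
ee_rot: [3.141, -0.0, 0.294]
force: [1.0, 0.4, -2.7]
width: 0.0435
gripper_force: 20.0
```

```bash
python3 -c "
from h import *
go(.6105,.2453,.07,.27)"
```

```text
t22.4 tx,ty,tz [ 1.140e+00 -2.499e+00 -1.000e-03] twist 0.008 or -0.992 pos [ 0.519 -0.435  0.07 ] [ 3.141 -0.     0.294] w 0.0435 q6 2.28
```

arm_command --commands '[{"tx": 0.03, "ty": -0.07, "tz": -0.01, "twist": 0}, {"tx": 0.08, "ty": -0.18, "tz": -0.02, "twist": 0}, {"tx": 0.14, "ty": -0.31, "tz": -0.02, "twist": 0}, {"tx": 0.2, "ty": -0.44, "tz": -0.02, "twist": 0}, {"tx": 0.26, "ty": -0.57, "tz": -0.02, "twist": 0}, {"tx": 0.32, "ty": -0.7, "tz": -0.02, "twist": 0.008}, {"tx": 0.38, "ty": -0.83, "tz": -0.02, "twist": 0.008}, {"tx": 0.44, "ty": -0.96, "tz": -0.02, "twist": 0.008}]'

```text
t: 23.05
eef_pos: [0.5542, -0.1718, 0.0738]
ee_rot: [3.141, -0.001, 0.268]
force: [0.6, -0.4, -2.4]
width: 0.0432
gripper_force: 20.0
```

arm_command --commands '[{"tx": 0.06, "ty": -0.13, "tz": 0, "twist": 0}, {"tx": 0.12, "ty": -0.26, "tz": 0, "twist": 0}, {"tx": 0.18, "ty": -0.39, "tz": 0, "twist": 0}, {"tx": 0.24, "ty": -0.52, "tz": 0, "twist": 0}, {"tx": 0.3, "ty": -0.65, "tz": 0, "twist": 0}, {"tx": 0.35, "ty": -0.77, "tz": 0, "twist": 0}, {"tx": 0.39, "ty": -0.87, "tz": 0, "twist": 0}, {"tx": 0.42, "ty": -0.94, "tz": 0, "twist": 0}]'

```text
t: 23.72
eef_pos: [0.5934, 0.0836, 0.0738]
ee_rot: [-3.141, -0.001, 0.27]
force: [-0.0, -0.8, -2.6]
width: 0.0438
gripper_force: 20.0
```

```bash
python3 -c "
from h import *
for i in range(3): grab_frame('wrist')
go(.6105,.2453,.045,.27)"
```

```text
t23.9 tx,ty,tz [ 0.241 -0.609  0.114] twist 0.0 or -1.0 pos [0.593 0.082 0.074] [-3.141 -0.     0.271] w 0.0436 q6 1.38
```

arm_command --commands '[{"tx": 0.02, "ty": -0.06, "tz": 0, "twist": 0}, {"tx": 0.06, "ty": -0.16, "tz": 0, "twist": 0}, {"tx": 0.11, "ty": -0.28, "tz": 0, "twist": 0}, {"tx": 0.16, "ty": -0.4, "tz": 0, "twist": 0}, {"tx": 0.2, "ty": -0.5, "tz": 0, "twist": 0}, {"tx": 0.225, "ty": -0.57, "tz": 0, "twist": 0}, {"tx": 0.238, "ty": -0.6, "tz": 0, "twist": 0}, {"tx": 0.241, "ty": -0.609, "tz": 0, "twist": 0}]'

```text
t: 24.53
eef_pos: [0.6108, 0.2445, 0.0729]
ee_rot: [3.142, 0.0, 0.269]
force: [-0.0, -0.0, -2.6]
width: 0.0436
gripper_force: 20.0
```

```bash
python3 -c "
from h import *
for i in range(4): f=grab_frame('wrist')
go(.6105,.2453,.0163,.27)
cv2.imwrite('pics/w10.png',f[:,:,::-1])
plate('star_plate','w11',0,.028)
"
```

```text
t24.7 tx,ty,tz [ 0.003 -0.011  0.227] twist -0.001 or 0.999 pos [0.611 0.242 0.073] [3.141e+00 1.000e-03 2.670e-01] w 0.0434 q6 1.16
star_plate 0.72 [266. 184. 365. 372.] [0.6202 0.248 ] 0.277 [62. 69.]
```

View pics/w10.png

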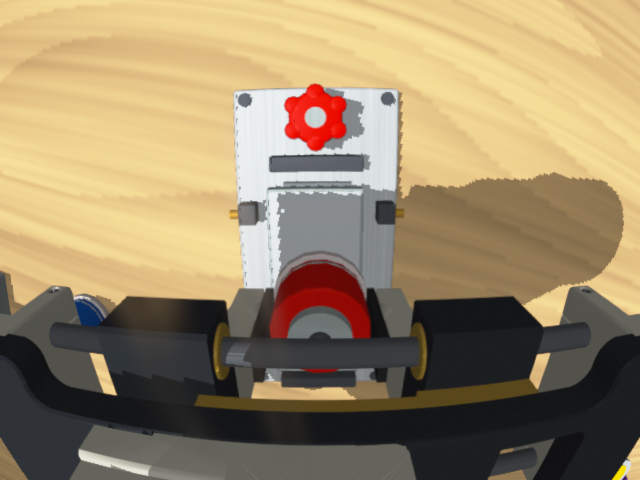

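arm_command --commands '[{"tx": 0, "ty": -0.01, "tz": 0.03, "twist": 0}, {"tx": 0, "ty": -0.01, "tz": 0.07, "twist": 0}, {"tx": 0, "ty": -0.01, "tz": 0.11, "twist": 0}, {"tx": 0, "ty": -0.01, "tz": 0.15, "twist": 0}, {"tx": 0, "ty": -0.01, "tz": 0.18, "twist": 0}, {"tx": 0, "ty": -0.01, "tz": 0.2, "twist": 0}, {"tx": 0, "ty": -0.01, "tz": 0.21, "twist": 0}, {"tx": 0, "ty": -0.01, "tz": 0.216, "twist": 0}]'

```text
t: 25.55
eef_pos: [0.61, 0.2461, 0.0184]
ee_rot: [3.141, 0.001, 0.269]
force: [1.1, 0.4, -1.9]
width: 0.0434
gripper_force: 20.0
```

arm_command --commands '[{"tx": 0, "ty": 0, "tz": 0.002, "twist": 0}, {"tx": 0, "ty": 0, "tz": 0.004, "twist": 0}, {"tx": 0, "ty": 0, "tz": 0.006, "twist": 0}, {"tx": 0, "ty": 0, "tz": 0.008, "twist": 0}, {"tx": 0, "ty": 0, "tz": 0.01, "twist": 0}, {"tx": 0, "ty": 0, "tz": 0.011, "twist": 0}, {"tx": 0, "ty": 0, "tz": 0.011, "twist": 0}, {"tx": 0, "ty": 0, "tz": 0.011, "twist": 0}]'

```text
t: 26.22
eef_pos: [0.6102, 0.2461, 0.0164]
ee_rot: [-3.142, -0.0, 0.269]
force: [-1.0, -0.4, -2.1]
width: 0.0434
gripper_force: 20.0
```

arm_command --commands '[{"tx": 0, "ty": 0, "tz": 0.001, "twist": 0}, {"tx": 0, "ty": 0, "tz": 0.002, "twist": 0}, {"tx": 0, "ty": 0, "tz": 0.003, "twist": 0}, {"tx": 0, "ty": 0, "tz": 0.004, "twist": 0}, {"tx": 0, "ty": 0, "tz": 0.005, "twist": 0}, {"tx": 0, "ty": 0, "tz": 0.006, "twist": 0}, {"tx": 0, "ty": 0, "tz": 0.006, "twist": 0}, {"tx": 0, "ty": 0, "tz": 0.006, "twist": 0}]'

```text
t: 26.88
eef_pos: [0.6102, 0.2462, 0.0162]
ee_rot: [-3.142, -0.001, 0.269]
force: [-4.9, -0.4, 9.3]
width: 0.0436
gripper_force: 20.0
```

arm_command --commands '[{"tx": 0, "ty": 0, "tz": 0, "twist": 0}, {"tx": 0, "ty": 0, "tz": 0, "twist": 0}, {"tx": 0, "ty": 0, "tz": 0, "twist": 0}, {"tx": 0, "ty": 0, "tz": 0, "twist": 0}, {"tx": 0, "ty": 0, "tz": 0, "twist": 0}, {"tx": 0, "ty": 0, "tz": -0.04, "twist": 0}, {"tx": 0, "ty": 0, "tz": -0.14, "twist": 0}, {"tx": 0, "ty": 0, "tz": -0.26, "twist": 0}]' --claw 1

```text
t: 27.55
eef_pos: [0.6089, 0.2453, 0.079]
ee_rot: [3.14, 0.004, 0.268]
force: [1.2, 0.3, 0.2]
width: 0.0866
gripper_force: 0.0
```

```bash
python3 -c "
from h import *
for i in range(2): f=grab_frame('wrist')
go(.47,.425,.12,.27)
go(.47,.425,.12,.6)"
```

```text
t27.6 tx,ty,tz [-0.363 -0.836 -0.138] twist -0.0 or 1.0 pos [0.613 0.248 0.086] [-3.14  -0.009  0.27 ] w 0.0873 q6 1.16
t27.6 tx,ty,tz [-0.363 -0.836 -0.138] twist -0.105 or 0.895 pos [0.613 0.248 0.086] [-3.14  -0.009  0.27 ] w 0.0873 q6 1.16
```

arm_command --commands '[{"tx": -0.02, "ty": -0.04, "tz": -0.06, "twist": 0}, {"tx": -0.06, "ty": -0.13, "tz": -0.12, "twist": 0}, {"tx": -0.11, "ty": -0.26, "tz": -0.138, "twist": 0}, {"tx": -0.17, "ty": -0.4, "tz": -0.138, "twist": 0}, {"tx": -0.23, "ty": -0.54, "tz": -0.138, "twist": 0}, {"tx": -0.29, "ty": -0.68, "tz": -0.138, "twist": 0}, {"tx": -0.34, "ty": -0.79, "tz": -0.138, "twist": 0}, {"tx": -0.35, "ty": -0.83, "tz": -0.138, "twist": 0}]'

```text
t: 28.32
eef_pos: [0.4684, 0.4261, 0.1153]
ee_rot: [-3.14, -0.001, 0.272]
force: [1.5, 0.0, 0.8]
width: 0.0874
gripper_force: 0.0
```

```bash
python3 -c "
from h import *
cup('blue_cup','b','w12')
go(.477,.425,-.012,.27)"
```

```text
foot 0.72 [320. 208.] [0.4857 0.4266]
blue_cup 0.57 [291. 183. 349. 249.] [0.4865 0.4287]
t28.7 tx,ty,tz [ 0.025 -0.006  0.506] twist -0.001 or 0.999 pos [0.471 0.422 0.114] [ 3.142 -0.     0.267] w 0.0878 q6 0.8
```

View pics/w12.png

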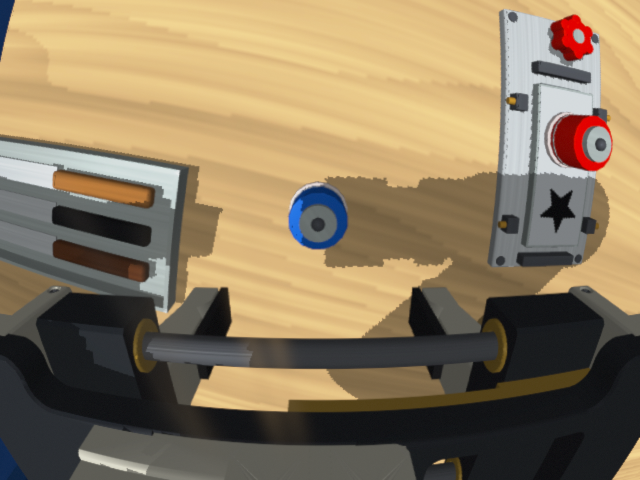

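```bash
python3 -c "
from h import *
print(ray('wrist',(318,224.5),.052), ray('wrist',(318,219),.04))"
```

```text
[0.48633419 0.42692178] [0.48715725 0.42720477]
```

arm_command --commands '[{"tx": 0.03, "ty": -0.004, "tz": 0.06, "twist": 0}, {"tx": 0.055, "ty": -0.004, "tz": 0.16, "twist": 0}, {"tx": 0.063, "ty": -0.004, "tz": 0.26, "twist": 0}, {"tx": 0.063, "ty": -0.004, "tz": 0.35, "twist": 0}, {"tx": 0.063, "ty": -0.004, "tz": 0.42, "twist": 0}, {"tx": 0.063, "ty": -0.004, "tz": 0.47, "twist": 0}, {"tx": 0.063, "ty": -0.004, "tz": 0.495, "twist": 0}, {"tx": 0.063, "ty": -0.004, "tz": 0.504, "twist": 0}]'

```text
t: 29.33
eef_pos: [0.4858, 0.4272, -0.013]
ee_rot: [3.14, 0.001, 0.268]
force: [0.1, -0.1, 0.2]
width: 0.0876
gripper_force: 0.0
```

arm_command --commands '[{"tx": 0, "ty": 0, "tz": 0, "twist": 0}, {"tx": 0, "ty": 0, "tz": 0, "twist": 0}, {"tx": 0, "ty": 0, "tz": 0, "twist": 0}, {"tx": 0, "ty": 0, "tz": 0, "twist": 0}, {"tx": 0, "ty": 0, "tz": 0, "twist": 0}, {"tx": 0, "ty": 0, "tz": 0, "twist": 0}, {"tx": 0, "ty": 0, "tz": 0, "twist": 0}, {"tx": 0, "ty": 0, "tz": 0, "twist": 0}]' --claw 0.3 --grip_force 20

```text
t: 30.0
eef_pos: [0.4857, 0.4283, -0.0114]
ee_rot: [-3.141, -0.0, 0.269]
force: [-0.6, 0.5, 0.2]
width: 0.0437
gripper_force: 20.0
```

arm_command --commands '[{"tx": 0, "ty": 0, "tz": 0, "twist": 0}, {"tx": 0, "ty": 0, "tz": 0, "twist": 0}, {"tx": 0, "ty": 0, "tz": -0.02, "twist": 0}, {"tx": 0, "ty": 0, "tz": -0.07, "twist": 0}, {"tx": 0, "ty": 0, "tz": -0.15, "twist": 0}, {"tx": 0, "ty": 0, "tz": -0.25, "twist": 0}, {"tx": 0, "ty": 0, "tz": -0.35, "twist": 0}, {"tx": 0, "ty": 0, "tz": -0.45, "twist": 0}]'

```text
t: 30.67
eef_pos: [0.4854, 0.4278, 0.1026]
ee_rot: [3.141, 0.0, 0.269]
force: [0.2, 1.1, -2.5]
width: 0.0439
gripper_force: 20.0
```

```bash
python3 -c "
from h import *
go(.6315,-.2525,.12,.29)"
```

```text
t30.7 tx,ty,tz [-0.159  2.779 -0.069] twist -0.007 or 0.993 pos [0.485 0.428 0.103] [3.141 0.    0.269] w 0.0439 q6 0.82
```

arm_command --commands '[{"tx": 0, "ty": 0.06, "tz": -0.04, "twist": 0}, {"tx": -0.01, "ty": 0.18, "tz": -0.08, "twist": 0}, {"tx": -0.02, "ty": 0.32, "tz": -0.08, "twist": 0}, {"tx": -0.03, "ty": 0.46, "tz": -0.08, "twist": 0}, {"tx": -0.04, "ty": 0.6, "tz": -0.08, "twist": 0}, {"tx": -0.05, "ty": 0.74, "tz": -0.08, "twist": 0}, {"tx": -0.05, "ty": 0.88, "tz": -0.08, "twist": 0}, {"tx": -0.06, "ty": 1.0, "tz": -0.08, "twist": 0}]'

```text
t: 31.33
eef_pos: [0.5374, 0.1805, 0.1213]
ee_rot: [3.142, 0.0, 0.268]
force: [1.1, -0.5, -3.1]
width: 0.0434
gripper_force: 20.0
```

arm_command --commands '[{"tx": -0.01, "ty": 0.13, "tz": 0, "twist": 0}, {"tx": -0.02, "ty": 0.27, "tz": 0, "twist": 0}, {"tx": -0.02, "ty": 0.41, "tz": 0, "twist": 0}, {"tx": -0.03, "ty": 0.55, "tz": 0, "twist": 0}, {"tx": -0.04, "ty": 0.69, "tz": 0, "twist": 0}, {"tx": -0.05, "ty": 0.82, "tz": 0, "twist": 0}, {"tx": -0.06, "ty": 0.92, "tz": 0, "twist": 0}, {"tx": -0.06, "ty": 1.0, "tz": 0, "twist": 0}]'

```text
t: 32.0
eef_pos: [0.5885, -0.0646, 0.1211]
ee_rot: [-3.141, 0.001, 0.267]
force: [-0.3, 0.7, -1.8]
width: 0.0434
gripper_force: 20.0
```

```bash
python3 -c "
from h import *
for i in range(4): f=grab_frame('wrist')
go(.6315,-.2527,.07,.29)"
```

```text
t32.2 tx,ty,tz [-0.035  0.778  0.203] twist -0.007 or 0.993 pos [ 0.589 -0.063  0.121] [-3.141  0.     0.267] w 0.0434 q6 1.61
```

arm_command --commands '[{"tx": -0.003, "ty": 0.06, "tz": 0, "twist": -0.007}, {"tx": -0.01, "ty": 0.17, "tz": 0.02, "twist": -0.007}, {"tx": -0.015, "ty": 0.31, "tz": 0.06, "twist": -0.007}, {"tx": -0.02, "ty": 0.45, "tz": 0.1, "twist": -0.007}, {"tx": -0.027, "ty": 0.59, "tz": 0.15, "twist": -0.007}, {"tx": -0.032, "ty": 0.7, "tz": 0.18, "twist": -0.007}, {"tx": -0.035, "ty": 0.76, "tz": 0.2, "twist": -0.007}, {"tx": -0.035, "ty": 0.778, "tz": 0.203, "twist": -0.007}]'

```text
t: 32.87
eef_pos: [0.6318, -0.2532, 0.0684]
ee_rot: [-3.141, 0.002, 0.289]
force: [1.1, 0.2, -2.2]
width: 0.0436
gripper_force: 20.0
```

```bash
python3 -c "
from h import *
for i in range(4): f=grab_frame('wrist')
go(.6315,-.2527,.0165,.29)
plate('ring_plate','w13',0,.028)
"
```

```text
t33.1 tx,ty,tz [-0.007  0.007  0.216] twist 0.0 or -1.0 pos [ 0.633 -0.251  0.071] [ 3.142 -0.     0.291] w 0.0433 q6 1.95
ring_plate 0.85 [276. 191. 373. 378.] [ 0.6442 -0.2498] -1.303 [62. 62.]
ring_plate 0.78 [109.   0. 138.  18.] [ 0.761  -0.0728] -1.502 [11. 26.]
```

arm_command --commands '[{"tx": -0.006, "ty": 0.008, "tz": 0.03, "twist": 0}, {"tx": -0.006, "ty": 0.008, "tz": 0.07, "twist": 0}, {"tx": -0.006, "ty": 0.008, "tz": 0.11, "twist": 0}, {"tx": -0.006, "ty": 0.008, "tz": 0.15, "twist": 0}, {"tx": -0.006, "ty": 0.008, "tz": 0.175, "twist": 0}, {"tx": -0.006, "ty": 0.008, "tz": 0.195, "twist": 0}, {"tx": -0.006, "ty": 0.008, "tz": 0.203, "twist": 0}, {"tx": -0.006, "ty": 0.008, "tz": 0.208, "twist": 0}]'

```text
t: 33.88
eef_pos: [0.6316, -0.2542, 0.0174]
ee_rot: [-3.141, 0.001, 0.291]
force: [-0.1, 0.1, -2.9]
width: 0.044
gripper_force: 20.0
```

arm_command --commands '[{"tx": 0, "ty": 0, "tz": 0.001, "twist": 0}, {"tx": 0, "ty": 0, "tz": 0.003, "twist": 0}, {"tx": 0, "ty": 0, "tz": 0.005, "twist": 0}, {"tx": 0, "ty": 0, "tz": 0.007, "twist": 0}, {"tx": 0, "ty": 0, "tz": 0.009, "twist": 0}, {"tx": 0, "ty": 0, "tz": 0.01, "twist": 0}, {"tx": 0, "ty": 0, "tz": 0.01, "twist": 0}, {"tx": 0, "ty": 0, "tz": 0.01, "twist": 0}]'

```text
t: 34.55
eef_pos: [0.632, -0.2542, 0.0166]
ee_rot: [3.141, -0.001, 0.291]
force: [-2.1, 1.1, 5.6]
width: 0.0437
gripper_force: 20.0
```

Contact; release and lift well clear.

arm_command --commands '[{"tx": 0, "ty": 0, "tz": 0, "twist": 0}, {"tx": 0, "ty": 0, "tz": 0, "twist": 0}, {"tx": 0, "ty": 0, "tz": 0, "twist": 0}, {"tx": 0, "ty": 0, "tz": 0, "twist": 0}, {"tx": 0, "ty": 0, "tz": 0, "twist": 0}, {"tx": 0, "ty": 0, "tz": -0.04, "twist": 0}, {"tx": 0, "ty": 0, "tz": -0.14, "twist": 0}, {"tx": 0, "ty": 0, "tz": -0.26, "twist": 0}]' --claw 1

```text
t: 35.22
eef_pos: [0.6302, -0.2539, 0.0797]
ee_rot: [-3.14, 0.004, 0.29]
force: [0.7, 0.7, 0.3]
width: 0.0865
gripper_force: 0.0
```

arm_command --commands '[{"tx": -0.03, "ty": 0, "tz": -0.14, "twist": 0}, {"tx": -0.1, "ty": -0.1, "tz": -0.28, "twist": 0}, {"tx": -0.2, "ty": -0.2, "tz": -0.4, "twist": 0}, {"tx": -0.3, "ty": -0.3, "tz": -0.5, "twist": 0}, {"tx": -0.4, "ty": -0.4, "tz": -0.5, "twist": 0}, {"tx": -0.5, "ty": -0.5, "tz": -0.5, "twist": 0}, {"tx": -0.6, "ty": -0.6, "tz": -0.5, "twist": 0}, {"tx": -0.6, "ty": -0.7, "tz": -0.5, "twist": 0}]'

```text
t: 35.88
eef_pos: [0.4337, -0.1295, 0.2067]
ee_rot: [-3.141, -0.002, 0.289]
force: [-0.6, 0.7, -0.4]
width: 0.0876
gripper_force: 0.0
```

```bash
python3 -c "
from h import *
for i in range(6): f=grab_frame('wrist')
f=grab_frame('top')
a=cv2.resize(f[130:270,150:480],None,fx=2.4,fy=2.4,interpolation=cv2.INTER_CUBIC)
cv2.imwrite('pics/t2.png',a[:,:,::-1])
print(get_state()['t'])
for q in ['star_plate','ring_plate']:
  print(q,[(round(d['score'],2),np.round(ray('top',d['uv'],.028),4)) for d in spot_point(q,'top')])
for q in ['red_cup','blue_cup']:
  print(q,[(round(d['score'],2),np.round(ray('top',d['uv'],.028),4)) for d in spot_point(q,'top')])
for q in ['ink_tin','tape_roll']:
  d=regions_of(q,'top')[0];print(q,np.round(d['rect']))
"
```

```text
36.2333
star_plate [(0.9, array([0.2447, 0.2609])), (0.88, array([ 0.2532, -0.3155])), (0.62, array([0.5492, 0.2338]))]
ring_plate [(0.75, array([ 0.5715, -0.2655])), (0.71, array([ 0.7991, -0.0498])), (0.53, array([ 0.6282, -0.2479]))]
red_cup [(0.97, array([0.6101, 0.2468])), (0.71, array([0.4106, 0.1989]))]
blue_cup [(0.86, array([ 0.6297, -0.252 ])), (0.25, array([0.5482, 0.2353]))]Traceback (most recent call last):
  File "<string>", line 13, in <module>
    d=regions_of(q,'top')[0];print(q,np.round(d['rect']))
      ~~~~~~~~~~~~~~~~~~~^^^
IndexError: list index out of range
```

View pics/t2.png

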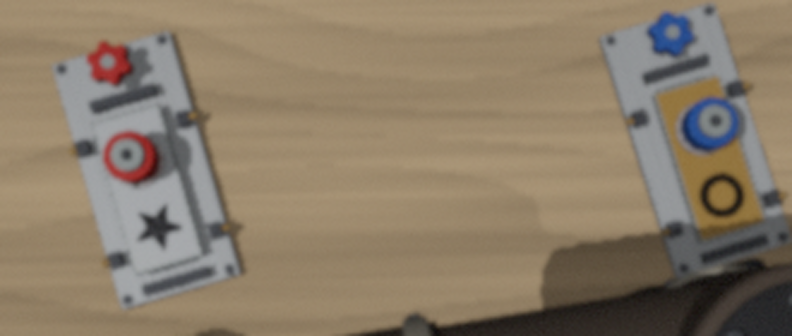

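The picture shows both plates flat in their holders, motifs away from the knobs. The cups stand upright on the blank parts, at about (131,156) for red and (712,124) for blue.

```bash
python3 -c "
from station import *
print(job_done())"
```

```text
the job is handed in; nothing more can be done
None
```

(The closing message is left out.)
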